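# Seat the graphite plate in the marver holder and close the joint

### The arm

A 7-joint arm with a two-finger parallel gripper is mounted at the origin on the work surface. World frame = base frame: x ahead of the robot, y to its left, z up, the work surface at z = 0. Lengths are in m, angles in rad, forces in N, time in s.
With the tool pointing down it reaches from about 0.4 to 0.85 m from the base axis. Payload 10.4 kg.
Tool frame: the origin (TCP) lies at the very end of the fingers, on their centre line; the grasp point (between the pads) lies 19 mm behind it (manip.grip_point_offset is the distance from the TCP to the grasp point, in m); z points along the fingers, y is the line along which they close (so a half turn about z gives the same grasp; the last joint's range is limited). The gripper opens to 85 mm and grips with 20 to 120 N. Pads are 22 mm wide; open, the fingers measure 114 mm over their backs; the gripper's body (76 mm by 85 mm) begins 54 mm behind the grasp point. The pads swing forward as they close: fully open they stand 13 mm farther back than shut.
Start: joints at [-0.023, 0.332, -0.065, 1.46, 0.022, 1.35, -0.088], TCP at [0.625, 0, 0.231] pointing down, gripper open.
Joint ranges: [-2.6, 2.6], [-0.5, 2.12], [-1.47, 1.34], [0.16, 2.42], [-1.27, 4.41], [0.06, 2.06], [-2.6, 2.6]. Speed limits (rad/s): [2.22, 2.22, 2.79, 2.79, 3.14, 3.14, 3.14].

### API

Orientations are given as a unit quaternion [x, y, z, w].
In Python, from workcell import manip gives the robot as it stands. The module is installed in compiled form; this text tells all that it offers.
- The arm moves only by the tool step_arm, never from a script. Its argument "moves" is a list of rows, each a list of 7 numbers: the closure, from 0 (fully open) to 1 (shut), then the shift along the world's x, y, z in mm, then the turn, a rotation vector about the world's x, y, z in rad. In form: [[grip, tx, ty, tz, ax, ay, az], ...]. A call has 1 to 10 rows; each row is the pose to reach, as a shift and turn from the pose commanded when the call began; what a row does not reach only later rows make up. A row lasts 1/10 s, in which the tool goes at most 50 mm and 8.59 degrees, less where a joint would pass 70% of its speed; a pose out of reach is approached as far as the arm can. A call with a gripper value outside its range is refused whole. The fingers move at their own pace and stop on an object; "grip_force" is the grip in N (left out, the last holds). Time passes only in rows, so rows that repeat a pose let the fingers close. It gives the time, the measured TCP pose, the force, the opening and the grip force at its end, in the units of the state.
- manip.get_obs(): the state, without advancing time (a new reading comes with each control period).
- manip.camera(name): name is "scene" or "side" or "wrist"; returns a dict with "image" (384x512x3 uint8, blue, green, red), "K" (3x3 intrinsics, pixels), "rvec" (rotation vector, rad) and "tvec" (3), from world to camera coordinates, as OpenCV has them; the wrist camera has in their place "mount" (4x4, takes a point from camera to tool coordinates, whose origin is the TCP and whose axes are the flange's). Camera axes: x right, y down, z forward; pixel columns grow to the right and rows downward; lengths in m; the calibration is good to about 2 mm. A picture is of the moment at which its call begins: read the wrist's pose just before it. There is no depth.
- manip.hand_in(): hands the job in; it is judged then, once.
The state is a dict: "clock": time; "joint_pos": joint angles; "joint_velocities": joint speeds; "tau": joint torques, N m; "position": TCP position; "ee_rot": TCP orientation; "ft_force": force on the tool from outside, world axes, zero at the start; "torque": the same for the moment, N m; "grip_width": opening from 0.0 (shut) to 1.0 (fully open); "grasp_force": force on a finger pad.
Only numpy, scipy, OpenCV 4.12 (cv2) and the standard library are available. Lean on these libraries where they do the work, as an engineer would, in place of code of your own. Each camera call takes 0.05 s, during which the arm holds its last target. There are 200 camera calls.

### The job

The wooden holder should carry two graphite marver plates lying flat in its recess, end to end against the aluminium stop bar, but one plate is still lying crooked on the holder's deck. Slide the loose plate into the recess so that it drops in flat and square, and push both plates up so that no gap is left between them or at the stop. The stop bar is set to measure and only lightly clamped, so push gently and do not shift it, and leave the rod cup, the jar and the mandrel block where they stand.

Things in the scene. Friction and masses are not known exactly. Their poses are not given: they have to be found in the camera images.
- holder: Fixed wooden holder, 170 mm wide (x). Its origin is on the bench under its centre line; z up. Along y: end rim, y -225 to -215; recess, y -215 to +34, x -56.5 to +56.5 (113 wide), floor at z 12, open at the top; side rims along it, 28 wide, top at z 20; flat deck, y +34 to +195, full width, top at z 20, level with the rims. The recess is 8 deep.
- stop (a point): On the aluminium stop bar lying across the recess (160 long, 14 thick, top about 32 above the bench): middle of its face towards the plates, 0.5 mm above the recess floor, holder x 0. Axes as the holder's; the bar is on the -y side of the point. Where it is set (holder y -186 to -178) varies. It is held by friction only and slips if pushed with more than about 16 N.
- edge (a point): Middle of the edge where the deck ends and the recess begins, at deck level (holder frame 0, +34, 20 mm). Axes as the holder's.
- plate: The loose plate: plain dark graphite slab, 110 mm (x) by 95 mm (y) by 20 mm thick, about 0.35 kg, too wide for the gripper. Origin: centre of its underside. It starts lying flat but crooked on the deck; its y axis is within 0.4 rad of the holder's. Seated, it stands 12 mm above the rims.
- neighbour: The other plate, same slab 110 x 95 x 20 mm, origin at the centre of its underside. It already lies flat in the recess, loose, some 3 to 20 mm short of the stop.
- cup: Bystander: steel cup, 72 mm wide and 75 mm high, with glass rods standing up to 180 mm high. Origin: centre of its underside.
- jar: Bystander: closed glass jar, 60 mm wide and 65 mm high. Origin: centre of its underside.
- rack: Bystander: dark wooden mandrel block, 90 (x) by 50 (y) by 35 mm, with short steel pins on top reaching 57 mm. Origin: centre of its underside.
Mind the look-alikes: they are no part of the job. What is shaped like the plate but red or turquoise is not meant. Leave any blue look-alike of the neighbour alone.

How it is judged:
At the end, for the whole second after the job is handed in: Both plates lie flat on the recess floor (underside within 1.8 mm of it, tilt under 0.025 rad), square to the holder (within 0.045 rad) and between the side rims, at rest; the far plate within 2.5 mm of the stop bar, the bar not shifted by more than 3 mm, and the gap between the plates under 2.5 mm (z of plate in the frame of holder between 0.01 and 0.0138 m and angle between each of plate, neighbour's own z axis and vertical below 0.025 rad and angle between the y axis of each of plate, neighbour and the y axis of holder, either way round below 0.045 rad and linear speed of each of plate, neighbour below 0.01 m/s and x of plate in the frame of holder between -0.005 and 0.005 m and z of neighbour in the frame of holder between 0.01 and 0.0138 m and x of neighbour in the frame of holder between -0.005 and 0.005 m and y of neighbour in the frame of stop below 0.05 m and y of plate in the frame of holder above -0.06 m and distance of stop from where it was at the start of the episode below 0.003 m and y of plate in the frame of neighbour below 0.0975 m); the robot touches nothing.
It fails at once if the rod cup is pushed away or knocked over (distance of cup from where it was at the start of the episode above 0.02 m or angle between cup's own z axis and vertical above 0.3 rad).
It fails at once if the jar is pushed away or knocked over (distance of jar from where it was at the start of the episode above 0.02 m or angle between jar's own z axis and vertical above 0.3 rad).
It fails at once if the mandrel block is pushed away or knocked over (distance of rack from where it was at the start of the episode above 0.02 m or angle between rack's own z axis and vertical above 0.3 rad).
It fails at once if the stop bar is shifted by more than 3 mm (distance of stop from where it was at the start of the episode above 0.003 m).
It also fails if it takes over 64 s, if anything falls off the work surface, if the arm or the gripper's body presses on something with over 40 N, if the wrist force passes 120 N, or if a joint passes its speed limit or range.

## Working session

There is one attempt and no reset: what is moved stays moved. The work goes in short steps, Python scripts to look and compute and a tool call to move; the robot and the scene stay as the last step left them, time stands still between calls to the robot, and variables do not carry over. Pictures are saved under pics/ and viewed, at most 10 in all, crops included, and the job is handed in when it is done.

Besides the shell and the picture viewer there is one more tool, called after "Emit:" as name(argument=value, ...), one argument or row to a line, values as JSON. step_arm: Moves the arm, as the interface text tells. Its arguments: {"type":"object","properties":{"moves":{"type":"array","items":{"type":"array","items":{"type":"number"}}},"grip_force":{"type":"number"}},"required":["moves"]}

```bash
mkdir -p pics; cat > h.py <<'E'
import numpy as np, cv2
from workcell import manip
def cam(n):
    c=manip.camera(n); return c
def ray(c,uv,z):
    R=cv2.Rodrigues(np.array(c["rvec"],float))[0]; t=np.array(c["tvec"],float).ravel()
    d=R.T@np.linalg.inv(c["K"])@np.array([uv[0],uv[1],1.]); o=-R.T@t
    return o+d*(z-o[2])/d[2]
def proj(c,P):
    return cv2.projectPoints(np.array(P,float).reshape(-1,3),np.array(c["rvec"],float),np.array(c["tvec"],float),np.array(c["K"],float),None)[0].reshape(-1,2)
E
python3 - <<'E'
from h import *
o=manip.get_obs(); print(o["position"],o["ee_rot"],o["ft_force"])
for n in ("scene","side"):
    c=cam(n); cv2.imwrite(f"pics/{n}0.png",c["image"]); R=cv2.Rodrigues(np.array(c["rvec"],float))[0]; print(n,-R.T@np.array(c["tvec"]).ravel())
E
```

```text
[ 6.24625207e-01 -1.55920573e-05  2.30513762e-01] [ 7.07114799e-01  7.07098412e-01 -5.13712974e-04 -4.83706220e-04] [ 0.1810483   0.00702913 -0.12415256]
scene [ 1.35748141 -0.58121832  0.95574238]
side [0.55691853 0.88405421 0.60941783]
```

View pics/scene0.png

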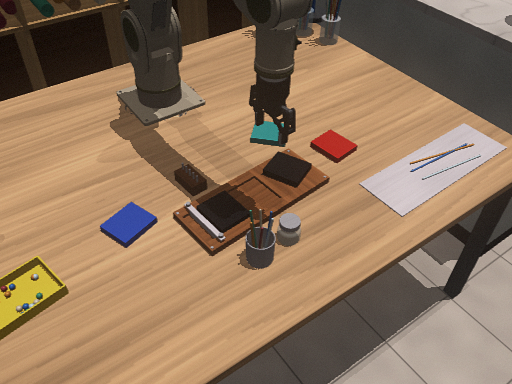

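View pics/side0.png

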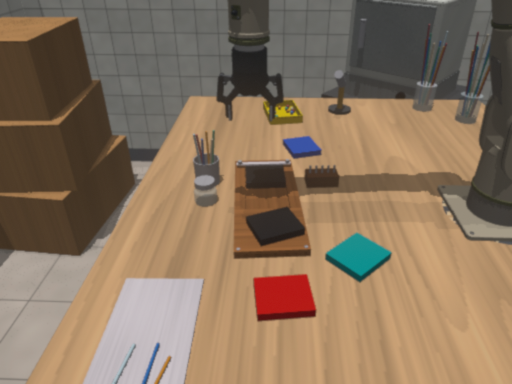

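Scene camera: the loose plate is the dark slab at (287,168), and the neighbour is at (223,210) by the stop bar at (205,222). The look-alikes are red (333,145), turquoise (268,133) and blue (129,223). The cup is at (260,245), the jar at (289,228) and the rack at (190,178). In the side view the loose plate is at (275,226). I choose the dark slab on the deck and will check it in one close crop.

```bash
python3 - <<'E'
import cv2,numpy as np
a=cv2.imread("pics/scene0.png")[140:260,165:340]; b=cv2.imread("pics/side0.png")[150:265,185:345]
a=cv2.resize(a,None,fx=3,fy=3,interpolation=cv2.INTER_CUBIC)[:300+60]; b=cv2.resize(b,(267,360*1),interpolation=cv2.INTER_CUBIC) if 0 else cv2.resize(b,None,fx=1.7,fy=1.7)
b2=np.zeros((360,b.shape[1],3),np.uint8); b2[:b.shape[0]]=b
cv2.imwrite("pics/crop0.png",np.clip(np.hstack([a,b2]).astype(float)*2,0,255).astype(np.uint8))
E
```

```text
(no output)
```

View pics/crop0.png

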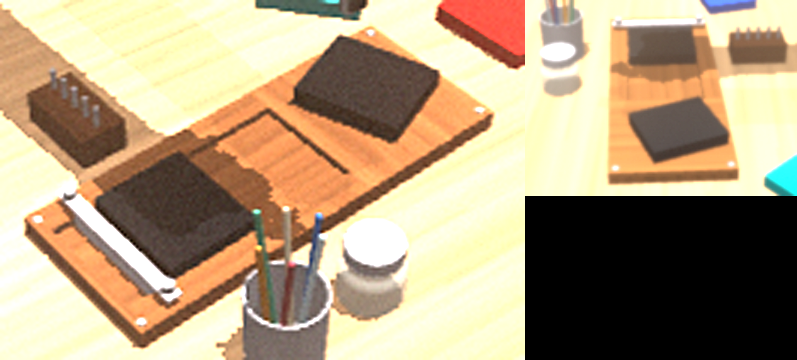

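The crop confirms that the plain dark slab on the deck is the loose plate and the other dark slab, by the bar, is the neighbour. Next I measure the holder and plate corners.

```bash
python3 - <<'E'
from h import *
spec={"scene":[("plate",(287,168),.040,.020),("neigh",(223,210),.032,.02)],"side":[("plate",(275,226),.040,.020),("neigh",(267,178),.032,.02)]}
hold={"scene":(255,193),"side":(255,215)}
for n in spec:
    c=cam(n); im=cv2.resize(c["image"],None,fx=4,fy=4,interpolation=cv2.INTER_CUBIC); hsv=cv2.cvtColor(im,cv2.COLOR_BGR2HSV)
    print(n,[hsv[4*v+2,4*u+2].tolist() for u,v in [hold[n],spec[n][0][1],spec[n][1][1]]])
    dark=((im.max(2)<48)).astype(np.uint8)
    dark=cv2.morphologyEx(dark,cv2.MORPH_OPEN,np.ones((11,11)))
    for nm,uv,zt,zb in spec[n]:
        nl,lab=cv2.connectedComponents(dark); L=lab[4*uv[1]+2,4*uv[0]+2]
        if L==0: print(nm,"none"); continue
        k=cv2.findContours((lab==L).astype(np.uint8),cv2.RETR_EXTERNAL,cv2.CHAIN_APPROX_NONE)[0][0]
        p=cv2.approxPolyDP(cv2.convexHull(k),5,True).reshape(-1,2)
        for q in p:
            u=(q+.5)/4-.5; print(nm,u.round(1),"top",(1e3*ray(c,u,zt)[:2]).round(1),"bot",(1e3*ray(c,u,zb)[:2]).round(1))
    br=((hsv[...,1]>125)&(im.max(2)<135)).astype(np.uint8)
    br=cv2.morphologyEx(br|dark,cv2.MORPH_OPEN,np.ones((9,9)))
    nl,lab=cv2.connectedComponents(br); u,v=hold[n]; L=lab[4*v,4*u]
    if L:
        k=max(cv2.findContours((lab==L).astype(np.uint8),cv2.RETR_EXTERNAL,cv2.CHAIN_APPROX_NONE)[0],key=len)
        for q in cv2.approxPolyDP(cv2.convexHull(k),10,True).reshape(-1,2):
            w=(q+.5)/4-.5; print("H",w.round(1),"z20",(1e3*ray(c,w,.02)[:2]).round(1),"z0",(1e3*ray(c,w,0)[:2]).round(1))
E
```

```text
scene [[11, 163, 119], [12, 85, 45], [15, 93, 33]]
plate [275.1 154.6] top [506.  117.5] bot [487.4 132.8]
plate [282.6 153.1] top [513.  139.9] bot [494.5 155.7]
plate [301.1 160.1] top [568.3 164.8] bot [551.1 181.1]
plate [301.9 170.4] top [604.1 138.1] bot [587.6 153.8]
plate [296.4 186.1] top [645.7  84.4] bot [630.1  98.9]
plate [262.9 174.1] top [554.4  37.7] bot [536.9  51.2]
plate [262.9 169.4] top [538.3  49.5] bot [520.4  63.3]
neigh [225.1 190.9] top [544.2 -81.7] bot [533.6 -75.2]
neigh [249.9 212.1] top [647.3 -71.9] bot [638.1 -65.3]
neigh [249.9 216.1] top [658.9 -80.1] bot [649.9 -73.5]
neigh [225.4 230.9] top [ 665.3 -159.5] bot [ 656.3 -154. ]
neigh [221.1 231.6] top [ 661.4 -169.5] bot [ 652.3 -164.2]
neigh [197.1 209.6] top [ 561.9 -180. ] bot [ 551.5 -174.8]
neigh [196.9 206.1] top [ 550.5 -174.1] bot [ 540.  -168.8]
neigh [217.9 193.1] top [ 540.4 -102.6] bot [529.8 -96.3]
H [196.9 209.1] z20 [ 549.6 -174.4] z0 [ 532.3 -165.7]
H [196.1 198.6] z20 [ 514.5 -156.1] z0 [ 496.5 -147. ]
H [246.9 171.1] z20 [500.5  20.8] z0 [482.1  33.6]
H [327.9 178.6] z20 [656.8 192.5] z0 [641.9 209. ]
H [326.6 183.1] z20 [668.9 177. ] z0 [654.2 193.2]
H [274.4 216.1] z20 [686.3 -20.7] z0 [672.   -8.8]
H [226.1 231.6] z20 [ 659.5 -153.8] z0 [ 644.6 -144.6]
H [219.4 230.9] z20 [ 647.7 -166.5] z0 [ 632.5 -157.6]
side [[12, 48, 53], [9, 38, 47], [12, 75, 51]]
plate none
neigh none
```

```bash
cat >> h.py <<'E'
from scipy.spatial.transform import Rotation as Rn
def wcam():
    o=manip.get_obs(); c=manip.camera("wrist")
    T=np.eye(4); T[:3,:3]=Rn.from_quat(o["ee_rot"]).as_matrix(); T[:3,3]=o["position"]
    M=np.linalg.inv(T@np.array(c["mount"])); c=dict(c); c["rvec"]=cv2.Rodrigues(M[:3,:3])[0]; c["tvec"]=M[:3,3]; return c
E
python3 - <<'E'
from h import *
c=cam("scene")
for u in [(173.3,214),(213.5,251.7),(328,178),(289,150)]: print(u,(1e3*ray(c,u,.02)).round(1))
w=wcam(); print(np.array(w["mount"]).round(3), w["K"]); cv2.imwrite("pics/w0.png",w["image"])
print((-cv2.Rodrigues(w["rvec"])[0].T@w["tvec"]).round(3))
E
```

```text
(173.3, 214) [ 529.9 -234.1   20. ]
(213.5, 251.7) [ 696.2 -214.3   20. ]
(328, 178) [655.1 194.5  20. ]
(289, 150) [493.7 180.7  20. ]
[[-0.    -0.96  -0.279  0.071]
 [ 1.    -0.    -0.001  0.001]
 [ 0.    -0.279  0.96  -0.142]
 [ 0.     0.     0.     1.   ]] [[267.56482688   0.         253.8030511 ]
 [  0.         267.56482688 186.58570088]
 [  0.           0.           1.        ]]
[0.626 0.071 0.373]
```

View pics/w0.png

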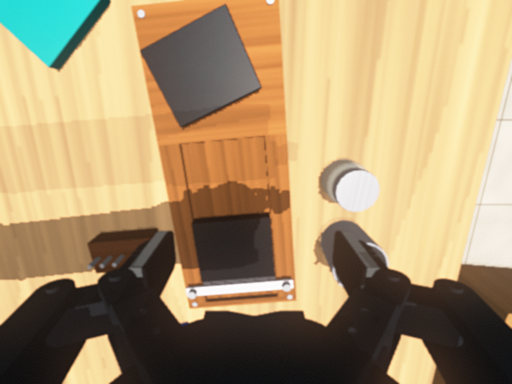

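Wrist view from above: the loose plate has corners near (142,52), (226,6), (260,87), (183,126). The neighbour spans about (193,215)–(273,280), the bar is at (240,290), the recess edge is the line (181,143)–(268,137), and the jar is at (356,189), the cup at (350,250), the rack at (125,248).

```bash
python3 - <<'E'
from h import *
c=wcam(); im=c["image"]; hsv=cv2.cvtColor(im,cv2.COLOR_BGR2HSV)
for uv in [(200,65),(235,245),(270,50),(215,160),(180,200),(300,150),(240,290),(220,180)]: print(uv,im[uv[1],uv[0]],hsv[uv[1],uv[0]])
S=4; big=cv2.resize(im,None,fx=S,fy=S,interpolation=cv2.INTER_CUBIC); hs=cv2.cvtColor(big,cv2.COLOR_BGR2HSV)
def poly(mask,uv,eps,zs,nm):
    lab=cv2.connectedComponents(mask)[1]; L=lab[S*uv[1],S*uv[0]]
    if not L: print(nm,"none");return
    k=max(cv2.findContours((lab==L).astype(np.uint8),cv2.RETR_EXTERNAL,cv2.CHAIN_APPROX_NONE)[0],key=len)
    for q in cv2.approxPolyDP(cv2.convexHull(k),eps,True).reshape(-1,2):
        u=(q+.5)/S-.5; print(nm,u.round(1),*[(1e3*ray(c,u,z)[:2]).round(1) for z in zs])
K=np.ones((9,9),np.uint8)
lo=((hs[...,1]<70)&(big.max(2)<110)).astype(np.uint8); poly(cv2.morphologyEx(lo,cv2.MORPH_OPEN,K),(200,65),8,(.04,.02),"plate")
dk=(big.max(2)<45).astype(np.uint8); poly(cv2.morphologyEx(dk,cv2.MORPH_OPEN,K),(235,245),8,(.032,.012),"neigh")
br=((hs[...,2]>150)&(hs[...,1]<90)).astype(np.uint8); poly(cv2.morphologyEx(br,cv2.MORPH_OPEN,K),(240,288),8,(.032,.02),"bar")
for nm,u in dict(holdL1=(133.,12),holdL2=(170,218),holdR1=(280,12),holdR2=(294,260),edgeL=(181,143),edgeR=(267.5,137),dotTL=(141,14),dotTR=(270,2),dotBL=(194,299),dotBR=(290,297),jar=(356,189)).items(): print(nm,(1e3*ray(c,u,.065 if nm=="jar" else .02)).round(1))
row=[100,180,240]
for r in row: print(r,[(x,im[r,x].tolist()) for x in range(262,300,3)])
E
```

```text
(200, 65) [ 96  96 100] [  0  10 100]
(235, 245) [35 35 42] [ 0 43 42]
(270, 50) [ 94 173 243] [ 16 156 243]
(215, 160) [ 71 134 210] [ 14 169 210]
(180, 200) [ 69 128 203] [ 13 168 203]
(300, 150) [166 227 250] [ 22  86 250]
(240, 290) [254 252 253] [135   2 254]
(220, 180) [ 68 131 206] [ 14 171 206]
plate [225.1   5.6] [594.5 178.5] [592.7 184.9]
plate [227.6  11.4] [597.1 173. ] [595.4 179.1]
plate [220.9 106.9] [586.3  73.3] [583.9  73.4]
plate [180.4 124.9] [536.3  52.3] [530.9  51.2]
plate [141.6  50.1] [498.8 134.8] [491.2 138.6]
neigh [210.6 228.4] [565.4 -88.7] [561.9 -98.1]
neigh [223.4 223.4] [583.4 -81.2] [580.9 -90.1]
neigh [234.6 225.4] [598.9 -84.2] [597.3 -93.3]
neigh [239.6 235.9] [ 605.6 -100.2] [ 604.4 -110.2]
neigh [240.1 247.1] [ 606.  -117.8] [ 604.9 -128.9]
neigh [228.4 251.6] [ 589.1 -125. ] [ 587.  -136.5]
neigh [216.6 250.6] [ 572.4 -123.4] [ 569.3 -134.8]
neigh [209.4 245.4] [ 562.4 -115. ] [ 558.7 -125.9]
neigh [206.4 238.4] [ 558.7 -104.1] [ 554.8 -114.3]
bar [167.1 302.9] [ 493.6 -212.3] [ 489.  -222.3]
bar [166.9 286.4] [ 495.9 -183. ] [ 491.3 -191.9]

[... 812 characters left out ...]
89, [149, 208, 242]), (292, [153, 214, 244]), (295, [159, 221, 247]), (298, [160, 221, 247])]
180 [(262, [78, 146, 222]), (265, [77, 144, 220]), (268, [71, 130, 204]), (271, [78, 147, 224]), (274, [78, 143, 220]), (277, [72, 131, 206]), (280, [81, 148, 227]), (283, [83, 152, 229]), (286, [82, 150, 228]), (289, [128, 194, 241]), (292, [163, 225, 249]), (295, [161, 224, 248]), (298, [166, 227, 249])]
240 [(262, [54, 57, 67]), (265, [52, 56, 67]), (268, [53, 57, 69]), (271, [52, 67, 92]), (274, [74, 136, 211]), (277, [79, 143, 220]), (280, [72, 133, 208]), (283, [71, 129, 203]), (286, [82, 149, 226]), (289, [79, 142, 217]), (292, [110, 173, 231]), (295, [159, 220, 247]), (298, [159, 219, 246])]
```

```bash
cat >> h.py <<'E'
def edge(c,a,b,z,n=25,w=7):
    """sub-pixel line from a to b (pixel guesses): strongest gradient across it, cast on plane z -> point (mid), angle of direction"""
    g=cv2.GaussianBlur(c["image"],(3,3),0).astype(np.float32); a=np.array(a,float);b=np.array(b,float); d=(b-a)/np.linalg.norm(b-a); nn=np.array([-d[1],d[0]])
    P=[]
    for s in np.linspace(.08,.92,n):
        t=np.arange(-w,w+.01,.25); q=(a+s*(b-a)+t[:,None]*nn).astype(np.float32)
        v=cv2.remap(g,q[:,:1],q[:,1:],cv2.INTER_LINEAR)[:,0]
        e=np.abs(v[4:]-v[:-4]).sum(1); i=e.argmax(); P.append(ray(c,q[i+2],z)[:2]*1e3)
    P=np.array(P)
    for _ in range(4):
        vx,vy,x0,y0=cv2.fitLine(P.astype(np.float32),cv2.DIST_HUBER,0,.01,.01).ravel(); r=np.abs((P[:,0]-x0)*vy-(P[:,1]-y0)*vx); P=P[r<=max(1.,2*np.median(r))]
    return np.array([x0,y0]),np.array([vx,vy]),len(P),r.max()
def inter(l,m):
    s=np.linalg.solve(np.array([l[1],-m[1]]).T,m[0]-l[0]); return l[0]+s[0]*l[1]
E
cat > m.py <<'E'
from h import *
def ang(l): 
    return (np.arctan2(l[1][1],l[1][0])+np.pi/4)%np.pi-np.pi/4
def box(c,cs,z):
    L=[edge(c,cs[i],cs[(i+1)%4],z) for i in range(4)]; V=np.array([inter(L[i-1],L[i]) for i in range(4)])
    print("corners",V.round(1).tolist(),"sides",[round(float(np.linalg.norm(V[i]-V[(i+1)%4])),1) for i in range(4)],"ctr",V.mean(0).round(1),"ang",[round(float(ang(l)),4) for l in L],[l[2] for l in L]); return V
E
python3 - <<'E'
from m import *
c=wcam()
print("plate");box(c,[(142,51),(226,6),(260,87),(183,126)],.04)
print("neigh");box(c,[(193,217),(271,213),(273,280),(200,283)],.032)
for nm,a,b,z in [("hL",(133,12),(170,218),.02),("hR",(280,12),(294,260),.02),("edge",(183,143),(266,137),.02),("bar",(199,284),(275,280),.032),("rL",(183,150),(192,200),.02),("rR",(267,141),(271,205),.02)]:
    l=edge(c,a,b,z); print(nm,l[0].round(1),round(float(ang(l)),4),l[2],l[3].round(2))
E
```

```text
plate
corners [[495.70001220703125, 134.60000610351562], [594.7000122070312, 181.10000610351562], [635.5999755859375, 93.30000305175781], [536.5999755859375, 46.900001525878906]] sides [109.4, 96.8, 109.3, 96.8] ctr [565.6 114. ] ang [0.4385, 2.0067, 0.4384, 2.0075] [25, 25, 25, 25]
neigh
corners [[537.4000244140625, -73.0], [647.5999755859375, -63.5], [658.0, -172.6999969482422], [547.9000244140625, -182.3000030517578]] sides [110.6, 109.6, 110.5, 109.9] ctr [ 597.7 -122.9] ang [0.0857, 1.6657, 0.0877, 1.6669] [25, 22, 25, 24]
hL [496.1  56.7] 1.664 21 0.52
hR [668.2  30.5] 1.6605 25 0.74
edge [580.6  33.6] 0.0957 24 0.93
bar [ 593.5 -178.3] 0.0901 25 0.68
rL [529.9 -11.5] 1.663 18 0.47
rR [643.7  -1.4] 1.662 16 0.53
```

Emit:
step_arm(
  moves=[
    [0.3,-40,104,0,0,0,0.05],
    [0.3,-75.5,207.5,0,0,0,0.092],
    [0.3,-75.5,207.5,-40,0,0,0.092],
    [0.3,-75.5,207.5,-85,0,0,0.092],
    [0.3,-75.5,207.5,-130,0,0,0.092],
    [0.3,-75.5,207.5,-170,0,0,0.092],
    [0.3,-75.5,207.5,-180,0,0,0.092],
    [0.3,-75.5,207.5,-180,0,0,0.092],
    [0.3,-75.5,207.5,-180,0,0,0.092],
  ],
)

```text
clock: 1.3
position: [0.55, 0.2073, 0.0522]
ee_rot: [0.674, 0.739, -0.0, 0.0]
ft_force: [0.1, -0.2, 0.3]
grip_width: 0.702
grasp_force: 0.0
```

```bash
python3 - <<'E'
from h import *
o=manip.get_obs(); print(o["position"],o["grip_width"],o["ft_force"])
c=cam("side"); im=c["image"]; R=proj(c,[o["position"]])[0]; print("tcp px",R)
u,v=int(R[0]),int(R[1]); a=cv2.resize(im[max(0,v-90):v+60,max(0,u-110):u+110],None,fx=2,fy=2)
w=wcam(); b=cv2.resize(w["image"],(400,300)); 
H=max(a.shape[0],300); A=np.zeros((H,a.shape[1]+400-40,3),np.uint8); A[:a.shape[0],:a.shape[1]]=a; A[:300,a.shape[1]:]=b[:,:360]
cv2.imwrite("pics/s1.png",A); print("crop origin",max(0,u-110),max(0,v-90),A.shape)
E
```

```text
[0.54995625 0.20733624 0.05221256] 0.7022520182058666 [ 0.11212222 -0.22949863  0.33639651]
tcp px [280.69937505 243.65839442]
crop origin 170 153 (300, 800, 3)
```

View pics/s1.png

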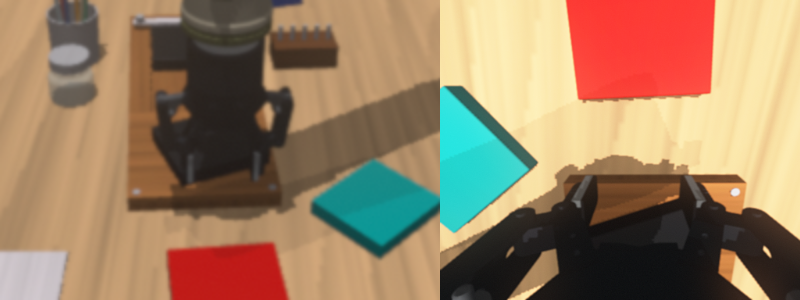

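The side crop shows the open fingertips at about (265,243) and (299,242), level with the projected TCP, behind the plate. The red and turquoise plates are clear of the tool. Next I lower and push the back edge with its right side leading to square the plate.

Emit:
step_arm(
  moves=[
    [0.3,0,0,-27,0,0,0],
    [0.3,0,0,-27,0,0,0],
    [0.3,1.5,-16,-27,0,0,0],
    [0.3,2,-21,-27,0,0,0],
    [0.3,2.5,-26,-27,0,0,0],
    [0.3,3,-31,-27,0,0,0],
    [0.3,3.3,-36,-27,0,0,0],
  ],
)

```text
clock: 2.1
position: [0.5532, 0.1716, 0.025]
ee_rot: [0.674, 0.739, 0.001, 0.0]
ft_force: [0.2, 1.0, -0.0]
grip_width: 0.698
grasp_force: 0.9
```

Emit:
step_arm(
  moves=[
    [0.3,0.5,-5,0,0,0,0],
    [0.3,0.9,-10,0,0,0,0],
    [0.3,1.4,-15,0,0,0,0],
    [0.3,1.8,-20,0,0,0,0],
    [0.3,1.8,-20,0,0,0,0],
  ],
)

```text
clock: 2.6
position: [0.5547, 0.1503, 0.0242]
ee_rot: [0.674, 0.738, -0.0, 0.0]
ft_force: [0.1, 0.5, -0.7]
grip_width: 0.697
grasp_force: 0.0
```

```bash
python3 - <<'E'
from h import *
a=cam("scene"); b=cam("side")
x=cv2.resize(a["image"][130:260,165:345],None,fx=2.2,fy=2.2); y=cv2.resize(b["image"][140:270,185:365],None,fx=2.2,fy=2.2)
cv2.imwrite("pics/s2.png",np.clip(np.hstack([x,y])*1.6,0,255).astype(np.uint8))
E
```

```text
(no output)
```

View pics/s2.png

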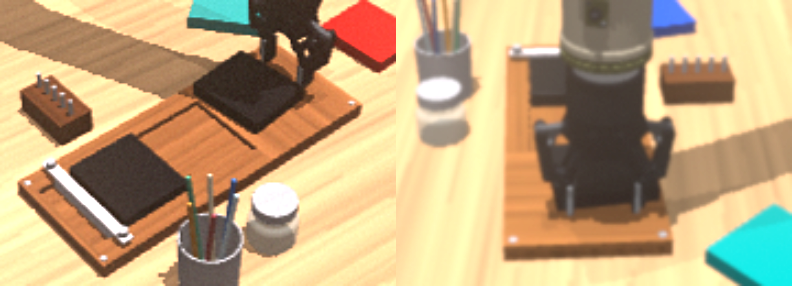

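The scene crop shows the plate at (248,92) nearly square on the deck and its front edge still short of the recess. I retreat to the viewing pose and measure.

Emit:
step_arm(
  moves=[
    [0.3,-1,10,0,0,0,0],
    [0.3,-1,10,45,0,0,0],
    [0.3,10,-10,90,0,0,0],
    [0.3,25,-55,110,0,0,0],
    [0.3,40,-100,125,0,0,0],
    [0.3,50,-130,155,0,0,0],
    [0.3,50,-130,200,0,0,0],
    [0.3,50,-130,205,0,0,0],
    [0.3,50,-130,205,0,0,0],
  ],
)

```text
clock: 3.6
position: [0.6053, 0.0227, 0.2308]
ee_rot: [0.674, 0.739, 0.001, 0.001]
ft_force: [0.5, 0.4, -1.9]
grip_width: 0.702
grasp_force: 0.0
```

```bash
cat >> m.py <<'E'
e=np.array([.9958,.0916]); n=np.array([-.0916,.9958]); O=np.array([586.2,0.])
def hold(p): return np.array([(p-O)@e,(p-O)@n])
def dark_box(c,seed,z,lo=True):
    S=4; big=cv2.resize(c["image"],None,fx=S,fy=S,interpolation=cv2.INTER_CUBIC); hs=cv2.cvtColor(big,cv2.COLOR_BGR2HSV)
    m=((hs[...,1]<75)&(big.max(2)<115)).astype(np.uint8); m=cv2.morphologyEx(m,cv2.MORPH_OPEN,np.ones((9,9)))
    lab=cv2.connectedComponents(m)[1]; uv=proj(c,[seed])[0]; L=lab[int(S*uv[1]),int(S*uv[0])]
    k=max(cv2.findContours((lab==L).astype(np.uint8),cv2.RETR_EXTERNAL,cv2.CHAIN_APPROX_NONE)[0],key=len)
    r=cv2.boxPoints(cv2.minAreaRect(k))/S
    print("px",r.round(0).tolist()); return box(c,[tuple(q) for q in r],z)
def report(V):
    h=np.array([hold(v) for v in V]); print("holder corners",h.round(1).tolist(),"ctr",h.mean(0).round(1))
E
python3 - <<'E'
from m import *
c=wcam(); cv2.imwrite("pics/w2.png",c["image"])
p=O+78*n-10*e
report(dark_box(c,[p[0]/1e3,p[1]/1e3,.04],.04))
for y,nm in((34,"edge"),):
    q=proj(c,[[*(O+x*e+y*n)/1e3,.02] for x in (-50,50)]); print(q.round(0)); l=edge(c,q[0],q[1],.02,w=5); print(nm,hold(l[0]),ang(l),l[2:])
E
```

```text
px [[168.0, 75.0], [258.0, 65.0], [267.0, 145.0], [177.0, 155.0]]
corners [[496.70001220703125, 122.69999694824219], [601.9000244140625, 144.5], [620.9000244140625, 51.5], [504.1000061035156, 27.799999237060547]] sides [107.4, 94.9, 119.2, 95.2] ctr [555.9  86.6] ang [0.2043, 1.7731, 0.2004, 1.6488] [25, 25, 25, 20]
holder corners [[-77.9, 130.4], [28.8, 142.4], [39.3, 48.1], [-79.2, 35.2]] ctr [-22.2  89. ]
[[199. 154.]
 [275. 154.]]
edge [ 1.79954811 35.66422932] 0.038054466 (11, np.float64(1.3054025803281961))
```

View pics/w2.png

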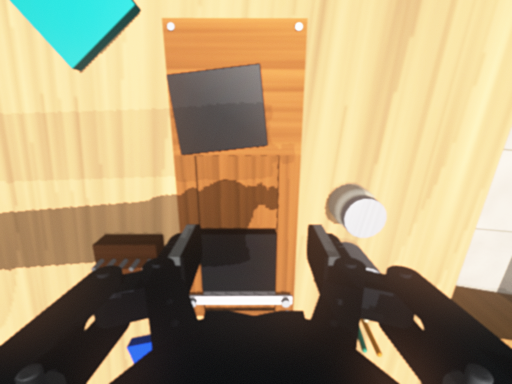

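The wrist view shows the plate at px (218,110), about 0.11 rad crooked and 20 mm left of centre. The other items are unmoved. I'll push its left side with the shut fingers, slightly behind its centre.

Emit:
step_arm(
  moves=[
    [1,-45,22,0,0,0,0],
    [1,-90,44,0,0,0,0],
    [1,-132.5,65.5,0,0,0,0],
    [1,-132.5,65.5,-48,0,0,0],
    [1,-132.5,65.5,-96,0,0,0],
    [1,-132.5,65.5,-144,0,0,0],
    [1,-132.5,65.5,-185,0,0,0],
    [1,-132.5,65.5,-200,0,0,0],
    [1,-132.5,65.5,-200,0,0,0],
    [1,-132.5,65.5,-200,0,0,0],
  ],
)

```text
clock: 4.65
position: [0.4715, 0.0874, 0.029]
ee_rot: [0.674, 0.739, -0.001, -0.0]
ft_force: [0.5, 0.5, -0.1]
grip_width: -0.002
grasp_force: 0.0
```

Emit:
step_arm(
  moves=[
    [1,5,0.5,0,0,0,0],
    [1,10,0.9,0,0,0,0],
    [1,14,1.3,0,0,0,0],
    [1,18,1.6,0,0,0,0],
    [1,22,2,0,0,0,0],
    [1,26,2.4,0,0,0,0],
    [1,30,2.7,0,0,0,0],
    [1,30,2.7,0,0,0,0],
  ],
)

```text
clock: 5.45
position: [0.5024, 0.09, 0.0298]
ee_rot: [0.674, 0.739, 0.0, -0.0]
ft_force: [-3.3, 0.1, 4.5]
grip_width: 0.004
grasp_force: 2.4
```

```bash
python3 - <<'E'
from m import *
o=manip.get_obs();print(hold(o["position"][:2]*1e3),o["position"])
a=cam("scene");c=a
p=O+85*n-8*e
report(dark_box(a,[p[0]/1e3,p[1]/1e3,.04],.04))
x=cv2.resize(a["image"][130:260,165:345],None,fx=3,fy=3)
cv2.imwrite("pics/s3.png",np.clip(x*1.8,0,255).astype(np.uint8))
w=wcam();cv2.imwrite("pics/w3.png",w["image"])
E
```

```text
[-75.17356232  97.33518196] [0.50242695 0.09003974 0.0297506 ]
px [[-0.0, 0.0], [512.0, 0.0], [512.0, 384.0], [0.0, 384.0]]
corners [[-1047.699951171875, -246.8000030517578], [229.1999969482422, 1716.9000244140625], [1312.4000244140625, 78.19999694824219], [749.2999877929688, -722.4000244140625]] sides [2342.3, 1964.3, 978.8, 1858.9] ctr [310.8 206.5] ang [0.9943, 2.1549, 0.9579, -0.2587] [25, 25, 25, 25]
holder corners [[-1649.6, -96.1], [-198.3, 1742.4], [730.3, 11.4], [96.3, -734.3]] ctr [-255.3  230.8]
```

View pics/s3.png

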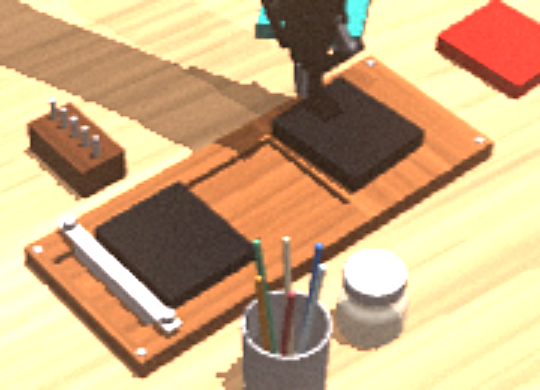

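The scene crop shows the plate at (348,132) nearly square on the deck, with the fingers at its left side. I retreat and measure again.

Emit:
step_arm(
  moves=[
    [0.2,-12,-1,0,0,0,0],
    [0.2,-12,-1,45,0,0,0],
    [0.2,0,-10,90,0,0,0],
    [0.2,30,-25,125,0,0,0],
    [0.2,65,-45,155,0,0,0],
    [0.2,95,-62,190,0,0,0],
    [0.2,102,-68,200,0,0,0],
    [0.2,102,-68,200,0,0,0],
    [0.2,102,-68,200,0,0,0],
  ],
)

```text
clock: 6.45
position: [0.6031, 0.0222, 0.2282]
ee_rot: [0.674, 0.739, -0.0, -0.001]
ft_force: [-0.5, 0.3, -0.8]
grip_width: 0.805
grasp_force: 0.0
```

```bash
python3 - <<'E'
from m import *
c=wcam(); cv2.imwrite("pics/w4.png",c["image"])
p=O+85*n
report(dark_box(c,[p[0]/1e3,p[1]/1e3,.04],.04))
for nm,x1,y1,x2,y2 in [("hL",-85,10,-85,180),("hR",85,-100,85,180),("rL",-56.5,-50,-56.5,25),("rR",56.5,-50,56.5,25)]:
    q=proj(c,[[*(O+x*e+y*n)/1e3,.02] for x,y in ((x1,y1),(x2,y2))]); l=edge(c,q[0],q[1],.02,w=5); print(nm,hold(l[0]),ang(l)-np.pi/2,l[2:])
E
```

```text
px [[184.0, 75.0], [274.0, 69.0], [279.0, 149.0], [190.0, 155.0]]
corners [[511.3999938964844, 124.19999694824219], [619.0999755859375, 141.1999969482422], [633.7000122070312, 47.70000076293945], [525.7999877929688, 30.700000762939453]] sides [109.1, 94.6, 109.2, 94.6] ctr [572.5  86. ] ang [0.1559, 1.7253, 0.1565, 1.7242] [25, 25, 25, 25]
holder corners [[-63.1, 130.5], [45.7, 137.5], [51.6, 43.2], [-57.3, 36.1]] ctr [-5.8 86.8]
hL [-84.84266386 118.46994794] 0.094973445 (25, np.float64(0.5490914635979289))
hR [84.34173877 34.99406965] 0.091208816 (25, np.float64(0.6637171871862031))
rL [-57.52857975 -13.55714651] 0.09080613 (22, np.float64(0.6969341501113764))
rR [56.87477253 -6.27431102] 0.09310663 (25, np.float64(0.7487998399940352))
```

Emit:
step_arm(
  moves=[
    [1,-40,25,0,0,0,0],
    [1,-80,51,0,0,0,0],
    [1,-117,76.5,0,0,0,0],
    [1,-117,76.5,-48,0,0,0],
    [1,-117,76.5,-96,0,0,0],
    [1,-117,76.5,-144,0,0,0],
    [1,-117,76.5,-185,0,0,0],
    [1,-117,76.5,-200,0,0,0],
    [1,-117,76.5,-200,0,0,0],
    [1,-117,76.5,-200,0,0,0],
  ],
)

```text
clock: 7.5
position: [0.4864, 0.0987, 0.0295]
ee_rot: [0.673, 0.739, -0.0, -0.0]
ft_force: [0.6, -0.1, 0.9]
grip_width: 0.002
grasp_force: 0.0
```

Emit:
step_arm(
  moves=[
    [1,6,0.6,0,0,0,0],
    [1,11,1,0,0,0,0],
    [1,14,1.3,0,0,0,0],
    [1,17,1.5,0,0,0,0],
    [1,19,1.7,0,0,0,0],
    [1,20.5,1.9,0,0,0,0],
    [1,20.5,1.9,0,0,0,0],
  ],
)

```text
clock: 8.2
position: [0.5075, 0.1007, 0.0301]
ee_rot: [0.674, 0.739, -0.0, -0.0]
ft_force: [-5.9, 1.3, 10.6]
grip_width: -0.001
grasp_force: 4.8
```

Emit:
step_arm(
  moves=[
    [0.2,-12,-1,0,0,0,0],
    [0.2,-12,-1,45,0,0,0],
    [0.2,0,-10,90,0,0,0],
    [0.2,30,-25,125,0,0,0],
    [0.2,65,-45,155,0,0,0],
    [0.2,90,-70,190,0,0,0],
    [0.2,96,-78,200,0,0,0],
    [0.2,96,-78,200,0,0,0],
    [0.2,96,-78,200,0,0,0],
  ],
)

```text
clock: 9.1
position: [0.6024, 0.0231, 0.228]
ee_rot: [0.674, 0.739, -0.0, -0.001]
ft_force: [-0.4, 0.2, -0.6]
grip_width: 0.794
grasp_force: 0.0
```

```bash
python3 - <<'E'
from m import *
c=wcam(); cv2.imwrite("pics/w5.png",c["image"])
p=O+85*n
report(dark_box(c,[p[0]/1e3,p[1]/1e3,.04],.04))
E
```

```text
px [[191.0, 76.0], [281.0, 73.0], [283.0, 153.0], [193.0, 155.0]]
corners [[518.5999755859375, 125.5], [626.4000244140625, 138.0], [637.7999877929688, 44.599998474121094], [529.0999755859375, 31.399999618530273]] sides [108.5, 94.1, 109.5, 94.7] ctr [577.9  84.9] ang [0.1158, 1.6923, 0.1212, 1.6823] [25, 25, 25, 25]
holder corners [[-55.9, 131.1], [52.6, 133.7], [55.4, 39.7], [-54.0, 36.5]] ctr [-0.4 85.3]
```

The plate is now centred (hx −0.4) with 0.026 rad left. Next I go behind it with both fingers open and find the tip height by touching the deck gently.

Emit:
step_arm(
  moves=[
    [0.15,-10,48,0,0,0,0],
    [0.15,-21,95,0,0,0,0],
    [0.15,-32,141.5,0,0,0,0],
    [0.15,-32,141.5,-48,0,0,0],
    [0.15,-32,141.5,-96,0,0,0],
    [0.15,-32,141.5,-144,0,0,0],
    [0.15,-32,141.5,-185,0,0,0],
    [0.15,-32,141.5,-204,0,0,0],
    [0.15,-32,141.5,-204,0,0,0],
    [0.15,-32,141.5,-204,0,0,0],
  ],
)

```text
clock: 10.15
position: [0.5707, 0.1645, 0.0254]
ee_rot: [0.673, 0.739, -0.0, -0.0]
ft_force: [0.5, -0.3, 0.8]
grip_width: 0.846
grasp_force: 0.0
```

Emit:
step_arm(
  moves=[
    [0.15,0,0,-2,0,0,0],
    [0.15,0,0,-4,0,0,0],
    [0.15,0,0,-4,0,0,0],
  ],
)

```text
clock: 10.45
position: [0.5719, 0.1637, 0.022]
ee_rot: [0.674, 0.739, 0.001, 0.0]
ft_force: [-0.6, -0.5, -0.3]
grip_width: 0.847
grasp_force: 0.0
```

Emit:
step_arm(
  moves=[
    [0.15,0,0,-2,0,0,0],
    [0.15,0,0,-3,0,0,0],
    [0.15,0,0,-3,0,0,0],
  ],
)

```text
clock: 10.75
position: [0.5715, 0.1636, 0.0182]
ee_rot: [0.674, 0.739, -0.0, -0.0]
ft_force: [-0.2, -0.5, 0.0]
grip_width: 0.851
grasp_force: 0.0
```

Emit:
step_arm(
  moves=[
    [0.15,0,0,-2,0,0,0],
    [0.15,0,0,-4,0,0,0],
    [0.15,0,0,-4,0,0,0],
  ],
)

```text
clock: 11.05
position: [0.5714, 0.1635, 0.0139]
ee_rot: [0.674, 0.739, -0.0, -0.0]
ft_force: [0.6, -0.6, -0.7]
grip_width: 0.853
grasp_force: 0.0
```

Emit:
step_arm(
  moves=[
    [0.15,0,0,-2,0,0,0],
    [0.15,0,0,-3,0,0,0],
    [0.15,0,0,-3,0,0,0],
  ],
)

```text
clock: 11.35
position: [0.5717, 0.1636, 0.0117]
ee_rot: [0.674, 0.739, 0.0, 0.0]
ft_force: [-1.4, -0.5, 5.4]
grip_width: 0.849
grasp_force: 2.2
```

Deck contact comes at TCP z 12 mm, so the tips sit 8 mm above the TCP. I raise 4 mm and push the plate toward the recess.

Emit:
step_arm(
  moves=[
    [0.15,0,0,4,0,0,0],
    [0.15,0.9,-10,4,0,0,0],
    [0.15,1.6,-17,4,0,0,0],
    [0.15,2.1,-23,4,0,0,0],
    [0.15,2.7,-29,4,0,0,0],
    [0.15,3.2,-35,4,0,0,0],
    [0.15,3.8,-41,4,0,0,0],
    [0.15,4.4,-47,4,0,0,0],
    [0.15,4.9,-53,4,0,0,0],
    [0.15,5.5,-59,4,0,0,0],
  ],
)

```text
clock: 12.35
position: [0.5771, 0.1042, 0.0153]
ee_rot: [0.674, 0.739, 0.0, -0.0]
ft_force: [-1.1, 1.2, 0.0]
grip_width: 0.852
grasp_force: 1.0
```

```bash
python3 - <<'E'
from m import *
o=manip.get_obs();print(hold(o["position"][:2]*1e3))
c=cam("scene"); im=c["image"]; cv2.imwrite("pics/s5.png",np.clip(cv2.resize(im[130:260,165:345],None,fx=4,fy=4,interpolation=cv2.INTER_CUBIC)*1.8,0,255).astype(np.uint8))
E
```

```text
[  0.52281113 104.58841617]
```

View pics/s5.png

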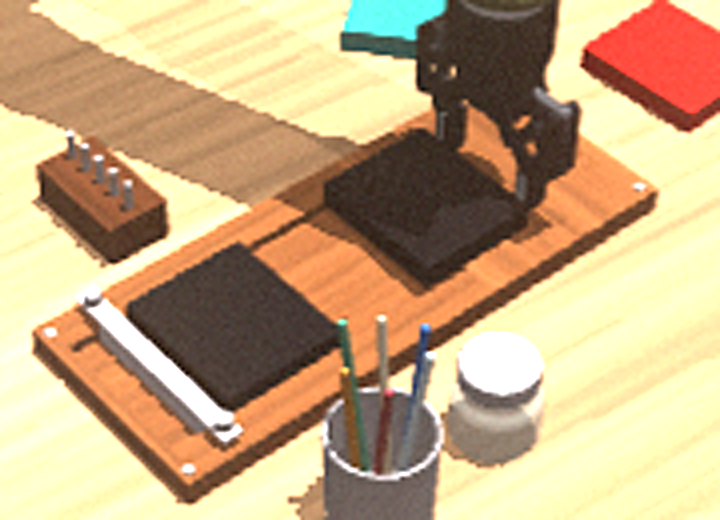

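The scene crop shows both fingers flush on the plate's back edge at (450,140) and (525,205), with the front overhanging the recess and the plate still level. I check its lateral position before it tips.

Emit:
step_arm(
  moves=[
    [0.15,-1,10,0,0,0,0],
    [0.15,-1,10,45,0,0,0],
    [0.15,5,-10,90,0,0,0],
    [0.15,12,-40,130,0,0,0],
    [0.15,20,-65,170,0,0,0],
    [0.15,26,-80,212,0,0,0],
    [0.15,26,-80,212,0,0,0],
    [0.15,26,-80,212,0,0,0],
  ],
)

```text
clock: 13.2
position: [0.6035, 0.0251, 0.228]
ee_rot: [0.674, 0.739, 0.001, 0.001]
ft_force: [-0.9, 0.0, -1.4]
grip_width: 0.85
grasp_force: 0.0
```

```bash
python3 - <<'E'
from m import *
o=manip.get_obs();print(o["position"],hold(o["position"][:2]*1e3))
c=wcam(); cv2.imwrite("pics/w6.png",c["image"])
p=O+46*n
report(dark_box(c,[p[0]/1e3,p[1]/1e3,.04],.04))
for nm,x1,y1,x2,y2 in [("hL",-85,10,-85,180),("hR",85,-50,85,180)]:
    q=proj(c,[[*(O+x*e+y*n)/1e3,.02] for x,y in ((x1,y1),(x2,y2))]); l=edge(c,q[0],q[1],.02,w=5); print(nm,hold(l[0]),ang(l)-np.pi/2,l[2:])
E
```

```text
[0.60350429 0.02509438 0.22804608] [19.5302552  23.40391032]
px [[191.0, 186.0], [191.0, 112.0], [279.0, 112.0], [279.0, 186.0]]
corners [[530.5, -6.599999904632568], [521.5, 86.9000015258789], [629.7999877929688, 96.80000305175781], [641.0, 3.5]] sides [93.9, 108.8, 94.0, 111.0] ctr [580.7  45.2] ang [1.6669, 0.0913, 1.6899, 0.0909] [25, 25, 19, 25]
holder corners [[-56.1, -1.5], [-56.5, 92.5], [52.3, 92.4], [54.9, -1.6]] ctr [-1.4 45.5]
hL [-84.71443938  95.56058013] 0.09357178 (25, np.float64(0.6022341883131828))
hR [84.36000019 73.72301695] 0.09114325 (25, np.float64(0.6466138726069776))
```

Emit:
step_arm(
  moves=[
    [1,-50,7,0,0,0,0],
    [1,-101,13.5,0,0,0,0],
    [1,-101,13.5,-48,0,0,0],
    [1,-101,13.5,-96,0,0,0],
    [1,-101,13.5,-144,0,0,0],
    [1,-101,13.5,-185,0,0,0],
    [1,-101,13.5,-199,0,0,0],
    [1,-101,13.5,-199,0,0,0],
    [1,-101,13.5,-199,0,0,0],
  ],
)

```text
clock: 14.15
position: [0.5028, 0.0387, 0.0295]
ee_rot: [0.674, 0.739, 0.0, 0.0]
ft_force: [0.8, 0.0, 1.2]
grip_width: 0.0
grasp_force: 0.0
```

Emit:
step_arm(
  moves=[
    [1,5,0.5,0,0,0,0],
    [1,8,0.7,0,0,0,0],
    [1,10,0.9,0,0,0,0],
    [1,11,1,0,0,0,0],
    [1,11,1,0,0,0,0],
  ],
)

```text
clock: 14.65
position: [0.5129, 0.0391, 0.0295]
ee_rot: [0.674, 0.739, -0.0, -0.0]
ft_force: [-8.9, -1.4, 13.5]
grip_width: -0.002
grasp_force: 6.8
```

Emit:
step_arm(
  moves=[
    [1,0.5,0,0,0,0,0],
    [1,0.5,0,0,0,0,0],
    [0.15,-12,-1,0,0,0,0],
    [0.15,-12,-1,45,0,0,0],
    [0.15,0,0,90,0,0,0],
    [0.15,30,-5,120,0,0,0],
    [0.15,65,-10,155,0,0,0],
    [0.15,90,-14,190,0,0,0],
    [0.15,90,-14,199,0,0,0],
    [0.15,90,-14,199,0,0,0],
  ],
)

```text
clock: 15.65
position: [0.604, 0.0252, 0.229]
ee_rot: [0.674, 0.739, 0.001, 0.001]
ft_force: [-0.0, 0.5, -0.4]
grip_width: 0.848
grasp_force: 0.0
```

```bash
python3 - <<'E'
from m import *
o=manip.get_obs();print(o["position"],hold(o["position"][:2]*1e3))
c=wcam(); cv2.imwrite("pics/w7.png",c["image"])
p=O+46*n
report(dark_box(c,[p[0]/1e3,p[1]/1e3,.04],.04))
for nm,x1,y1,x2,y2 in [("hL",-85,10,-85,180),("hR",85,-50,85,180)]:
    q=proj(c,[[*(O+x*e+y*n)/1e3,.02] for x,y in ((x1,y1),(x2,y2))]); l=edge(c,q[0],q[1],.02,w=5); print(nm,hold(l[0]),ang(l)-np.pi/2,l[2:])
E
```

```text
[0.60401921 0.02521197 0.22895626] [20.0537815  23.47383853]
px [[191.0, 112.0], [278.0, 112.0], [278.0, 186.0], [191.0, 186.0]]
corners [[522.0, 87.0], [629.7999877929688, 96.9000015258789], [640.4000244140625, 3.299999952316284], [531.0, -6.699999809265137]] sides [108.3, 94.3, 109.9, 94.2] ctr [580.8  45.1] ang [0.0913, 1.6832, 0.0906, 1.6666] [25, 25, 25, 25]
holder corners [[-56.0, 92.6], [52.3, 92.5], [54.3, -1.7], [-55.6, -1.6]] ctr [-1.2 45.4]
hL [-84.93407254  95.53104404] 0.09363282 (25, np.float64(0.6273629648084857))
hR [84.02847402 63.4389971 ] 0.09068453 (25, np.float64(0.6984744184726539))
```

The plate is square, within 1 mm of centre. I go back behind it and push.

Emit:
step_arm(
  moves=[
    [0.15,-14,46,0,0,0,0],
    [0.15,-29,93,0,0,0,0],
    [0.15,-29,93,-48,0,0,0],
    [0.15,-29,93,-96,0,0,0],
    [0.15,-29,93,-144,0,0,0],
    [0.15,-29,93,-185,0,0,0],
    [0.15,-29,93,-205,0,0,0],
    [0.15,-29,93,-212.5,0,0,0],
    [0.15,-29,93,-212.5,0,0,0],
    [0.15,-29,93,-212.5,0,0,0],
  ],
)

```text
clock: 16.7
position: [0.5737, 0.1183, 0.0151]
ee_rot: [0.674, 0.739, 0.0, -0.0]
ft_force: [0.4, 0.3, 0.3]
grip_width: 0.849
grasp_force: 0.0
```

Emit:
step_arm(
  moves=[
    [0.15,0.9,-10,0,0,0,0],
    [0.15,1.4,-15,0,0,0,0],
    [0.15,1.8,-20,0,0,0,0],
    [0.15,2.3,-25,0,0,0,0],
    [0.15,2.7,-30,0,0,0,0],
    [0.15,3.2,-35,0,0,0,0],
    [0.15,3.6,-39,0,0,0,0],
    [0.15,4,-43,0,0,0,0],
  ],
)

```text
clock: 17.5
position: [0.5782, 0.0749, 0.0149]
ee_rot: [0.674, 0.739, 0.0, -0.0]
ft_force: [-0.1, 2.2, 1.6]
grip_width: 0.855
grasp_force: 1.5
```

Emit:
step_arm(
  moves=[
    [0.15,0.4,-4,0,0,0,0],
    [0.15,0.8,-8,0,0,0,0],
    [0.15,1.1,-12,0,0,0,0],
    [0.15,1.5,-16,0,0,0,0],
    [0.15,1.9,-20,0,0,0,0],
  ],
)

```text
clock: 18.0
position: [0.5799, 0.0546, 0.0147]
ee_rot: [0.674, 0.739, -0.0, -0.0]
ft_force: [-0.0, 1.5, -1.0]
grip_width: 0.852
grasp_force: 0.6
```

Emit:
step_arm(
  moves=[
    [0.15,0.3,-3,0,0,0,0],
    [0.15,0.6,-6,0,0,0,0],
    [0.15,0.9,-9,0,0,0,0],
    [0.15,1.1,-12,0,0,0,0],
    [0.15,1.1,-12,0,0,0,0],
  ],
)

```text
clock: 18.5
position: [0.5812, 0.0423, 0.0149]
ee_rot: [0.674, 0.739, -0.0, 0.0]
ft_force: [0.5, -0.7, 0.5]
grip_width: 0.847
grasp_force: 0.0
```

Emit:
step_arm(
  moves=[
    [0.15,0.3,-3,0,0,0,0],
    [0.15,0.5,-6,0,0,0,0],
    [0.15,0.8,-9,0,0,0,0],
    [0.15,0.8,-9,0,0,0,0],
  ],
)

```text
clock: 18.9
position: [0.582, 0.0335, 0.0149]
ee_rot: [0.674, 0.739, -0.0, 0.0]
ft_force: [1.4, -1.4, 0.8]
grip_width: 0.848
grasp_force: 0.0
```

Emit:
step_arm(
  moves=[
    [0.15,0.2,-2,0,0,0,0],
    [0.15,0.4,-4,0,0,0,0],
    [0.15,0.5,-6,0,0,0,0],
    [0.15,0.5,-6,0,0,0,0],
  ],
)

```text
clock: 19.3
position: [0.5825, 0.0281, 0.0149]
ee_rot: [0.674, 0.739, 0.0, 0.0]
ft_force: [0.7, 1.5, -0.4]
grip_width: 0.851
grasp_force: 1.1
```

Emit:
step_arm(
  moves=[
    [0.15,0.1,-1,0,0,0,0],
    [0.15,0.2,-2,0,0,0,0],
    [0.15,0.2,-2,0,0,0,0],
  ],
)

```text
clock: 19.6
position: [0.5826, 0.0262, 0.0149]
ee_rot: [0.674, 0.739, 0.0, -0.0]
ft_force: [0.3, 3.2, 0.9]
grip_width: 0.852
grasp_force: 1.8
```

Emit:
step_arm(
  moves=[
    [0.15,0.1,-1,0,0,0,0],
    [0.15,0.1,-1,0,0,0,0],
  ],
)

```text
clock: 19.8
position: [0.5827, 0.0251, 0.0149]
ee_rot: [0.674, 0.739, 0.0, 0.0]
ft_force: [-0.3, 4.2, 1.5]
grip_width: 0.853
grasp_force: 1.8
```

```bash
python3 - <<'E'
from m import *
o=manip.get_obs();print(hold(o["position"][:2]*1e3),o["ft_force"])
c=cam("scene"); im=c["image"]; cv2.imwrite("pics/s8.png",np.clip(cv2.resize(im[130:260,165:345],None,fx=4,fy=4,interpolation=cv2.INTER_CUBIC)*1.8,0,255).astype(np.uint8))
E
```

```text
[-1.151564   25.26923881] [-0.31120655  4.19511536  1.45460777]
```

Emit:
step_arm(
  moves=[
    [0.15,0.1,-0.6,0,0,0,0],
    [0.15,0.1,-0.6,0,0,0,0],
  ],
)

```text
clock: 20.05
position: [0.5828, 0.0245, 0.0149]
ee_rot: [0.674, 0.739, 0.0, 0.0]
ft_force: [-1.0, 4.7, 1.4]
grip_width: 0.849
grasp_force: 1.9
```

Emit:
step_arm(
  moves=[
    [0.15,0,-0.6,0,0,0,0],
    [0.15,0,-0.6,0,0,0,0],
  ],
)

```text
clock: 20.25
position: [0.5828, 0.0238, 0.0148]
ee_rot: [0.674, 0.739, 0.0, 0.0]
ft_force: [0.7, 3.9, 0.8]
grip_width: 0.851
grasp_force: 1.9
```

Emit:
step_arm(
  moves=[
    [0.15,0.1,-0.6,0,0,0,0],
    [0.15,0.1,-0.6,0,0,0,0],
  ],
)

```text
clock: 20.45
position: [0.5829, 0.0233, 0.0148]
ee_rot: [0.674, 0.739, 0.0, 0.0]
ft_force: [-0.5, 3.7, 1.2]
grip_width: 0.852
grasp_force: 2.0
```

Emit:
step_arm(
  moves=[
    [0.15,0,-0.6,0,0,0,0],
    [0.15,0,-0.6,0,0,0,0],
  ],
)

```text
clock: 20.65
position: [0.583, 0.0226, 0.0149]
ee_rot: [0.674, 0.739, 0.0, 0.0]
ft_force: [-0.4, 5.0, 0.9]
grip_width: 0.852
grasp_force: 2.0
```

Still sliding at a steady 4 N or so. I retreat and measure the remaining gap from above.

Emit:
step_arm(
  moves=[
    [0.15,-1,12,0,0,0,0],
    [0.15,-1,12,45,0,0,0],
    [0.15,0,12,95,0,0,0],
    [0.15,5,0,140,0,0,0],
    [0.15,10,-10,180,0,0,0],
    [0.15,20,-22,213,0,0,0],
    [0.15,20,-22,213,0,0,0],
    [0.15,20,-22,213,0,0,0],
  ],
)

```text
clock: 21.45
position: [0.6031, 0.0004, 0.228]
ee_rot: [0.674, 0.738, 0.0, 0.001]
ft_force: [-0.7, 0.3, -0.7]
grip_width: 0.846
grasp_force: 0.0
```

```bash
python3 - <<'E'
from m import *
o=manip.get_obs();print(o["position"],hold(o["position"][:2]*1e3))
c=wcam(); cv2.imwrite("pics/w8.png",c["image"])
def ln(nm,x1,y1,x2,y2,z,w=4):
    q=proj(c,[[*(O+x*e+y*n)/1e3,z] for x,y in ((x1,y1),(x2,y2))]); l=edge(c,q[0],q[1],z,w=w); print(nm,q[0].round(0),hold(l[0]).round(1),round(float(ang(l)),4),l[2],l[3].round(2))
ln("back",-50,11,50,11,.032); ln("sideL",-55,-60,-55,5,.032); ln("sideR",55,-60,55,5,.032)
ln("bar",-75,-178.3,75,-178.3,.032); ln("nL",-55,-160,-55,-90,.032); ln("nR",55,-160,55,-90,.032)
q=proj(c,[[*(O+y*n+5*e)/1e3,.032] for y in range(-200,30,2)]); 
g=cv2.remap(c["image"],q[:,:1].astype(np.float32),q[:,1:].astype(np.float32),cv2.INTER_LINEAR)[:,0].mean(1)
print([(y,int(v)) for y,v in zip(range(-200,30,2),g)])
cv2.imwrite("pics/w8c.png",cv2.resize(c["image"][120:330,170:310],None,fx=2.8,fy=2.8,interpolation=cv2.INTER_CUBIC))
E
```

```text
[6.03076889e-01 3.86070808e-04 2.28007070e-01] [16.84137024 -1.16147373]
back [201. 157.] [ 8.1 15.2] 0.0917 25 0.0
sideL [200. 209.] [-56.2 -28.4] 1.6548 25 0.62
sideR [282. 209.] [ 54.8 -24.6] 1.657 25 0.99
bar [191. 284.] [  -2.6 -177.2] 0.0873 25 0.29
nL [204. 273.] [ -55.4 -119.3] 1.6633 25 0.73
nR [280. 273.] [  54.6 -120.9] 1.6581 25 0.62
[(-200, 100), (-198, 131), (-196, 154), (-194, 209), (-192, 251), (-190, 254), (-188, 252), (-186, 252), (-184, 253), (-182, 254), (-180, 253), (-178, 191), (-176, 90), (-174, 61), (-172, 60), (-170, 61), (-168, 60), (-166, 61), (-164, 61), (-162, 61), (-160, 60), (-158, 59), (-156, 60), (-154, 58), (-152, 59), (-150, 58), (-148, 59), (-146, 59), (-144, 57), (-142, 52), (-140, 46), (-138, 43), (-136, 42), (-134, 42), (-132, 42), (-130, 40), (-128, 40), (-126, 40), (-124, 39), (-122, 38), (-120, 39), (-118, 39), (-116, 41), (-114, 40), (-112, 39), (-110, 38), (-108, 36), (-106, 35), (-104, 38), (-102, 37), (-100, 39), (-98, 36), (-96, 35), (-94, 36), (-92, 36), (-90, 36), (-88, 35), (-86, 35), (-84, 33), (-82, 32), (-80, 35), (-78, 35), (-76, 35), (-74, 36), (-72, 35), (-70, 36), (-68, 36), (-66, 36), (-64, 38), (-62, 38), (-60, 38), (-58, 39), (-56, 40), (-54, 39), (-52, 39), (-50, 39), (-48, 41), (-46, 41), (-44, 41), (-42, 42), (-40, 42), (-38, 42), (-36, 43), (-34, 42), (-32, 43), (-30, 46), (-28, 54), (-26, 62), (-24, 66), (-22, 64), (-20, 64), (-18, 65), (-16, 67), (-14, 66), (-12, 69), (-10, 69), (-8, 69), (-6, 72), (-4, 71), (-2, 74), (0, 73), (2, 75), (4, 76), (6, 75), (8, 77), (10, 74), (12, 51), (14, 66), (16, 132), (18, 151), (20, 151), (22, 151), (24, 150), (26, 151), (28, 151)]
```

View pics/w8c.png

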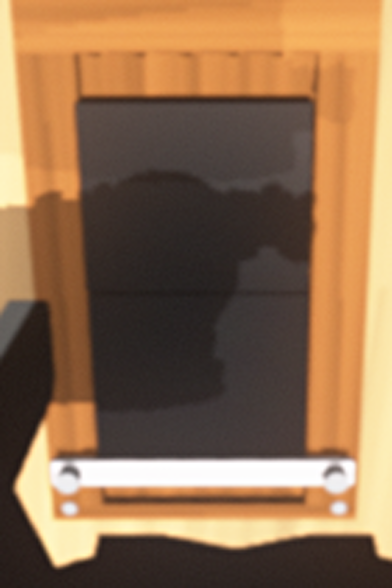

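The crop shows both plates flat, square and end to end, seam at (200,293), with no visible gap at the bar face (200,457). I finish with a gentle confirming push until the force rises.

Emit:
step_arm(
  moves=[
    [0.15,-15,12,-33,0,0,0],
    [0.15,-21,34,-73,0,0,0],
    [0.15,-21,34,-118,0,0,0],
    [0.15,-21,34,-165,0,0,0],
    [0.15,-21,34,-200,0,0,0],
    [0.15,-21,34,-213,0,0,0],
    [0.15,-21,34,-213,0,0,0],
    [0.15,-20.5,28,-213,0,0,0],
    [0.15,-20,24,-213,0,0,0],
    [0.15,-20,22.5,-213,0,0,0],
  ],
)

```text
clock: 22.5
position: [0.5831, 0.0225, 0.0151]
ee_rot: [0.674, 0.739, 0.0, 0.0]
ft_force: [-0.2, 2.7, -1.4]
grip_width: 0.848
grasp_force: 1.4
```

Emit:
step_arm(
  moves=[
    [0.15,0,-0.5,0,0,0,0],
    [0.15,0,-0.8,0,0,0,0],
    [0.15,0,-0.8,0,0,0,0],
  ],
)

```text
clock: 22.8
position: [0.583, 0.0226, 0.015]
ee_rot: [0.674, 0.739, 0.0, 0.0]
ft_force: [-0.3, 1.4, 0.4]
grip_width: 0.846
grasp_force: 0.4
```

Emit:
step_arm(
  moves=[
    [0.15,0,-0.5,0,0,0,0],
    [0.15,0,-0.5,0,0,0,0],
  ],
)

```text
clock: 23.0
position: [0.583, 0.0225, 0.015]
ee_rot: [0.674, 0.739, 0.0, -0.0]
ft_force: [-0.1, 3.4, 1.0]
grip_width: 0.848
grasp_force: 1.6
```

Emit:
step_arm(
  moves=[
    [0.15,0,-0.5,0,0,0,0],
    [0.15,0,-0.5,0,0,0,0],
  ],
)

```text
clock: 23.2
position: [0.583, 0.0221, 0.015]
ee_rot: [0.674, 0.739, 0.0, -0.0]
ft_force: [-1.1, 4.1, 3.1]
grip_width: 0.847
grasp_force: 2.4
```

Emit:
step_arm(
  moves=[
    [0.15,0,-0.5,0,0,0,0],
    [0.15,0,-0.5,0,0,0,0],
  ],
)

```text
clock: 23.4
position: [0.583, 0.0215, 0.0149]
ee_rot: [0.674, 0.739, 0.0, -0.0]
ft_force: [-0.0, 5.6, 2.5]
grip_width: 0.849
grasp_force: 2.8
```

Emit:
step_arm(
  moves=[
    [0.15,0,-0.4,0,0,0,0],
    [0.15,0,-0.4,0,0,0,0],
  ],
)

```text
clock: 23.6
position: [0.583, 0.0214, 0.0149]
ee_rot: [0.674, 0.739, 0.0, -0.0]
ft_force: [-0.9, 6.1, 2.5]
grip_width: 0.848
grasp_force: 3.2
```

Emit:
step_arm(
  moves=[
    [0.15,0,-0.4,0,0,0,0],
    [0.15,0,-0.4,0,0,0,0],
  ],
)

```text
clock: 23.8
position: [0.583, 0.0214, 0.015]
ee_rot: [0.673, 0.739, 0.001, -0.0]
ft_force: [-0.4, 7.2, 2.2]
grip_width: 0.852
grasp_force: 3.8
```

The force now rises to 7 N while the position stalls, so the plates are against the stop. I retreat and verify.

Emit:
step_arm(
  moves=[
    [0.15,-1,12,0,0,0,0],
    [0.15,-1,12,45,0,0,0],
    [0.15,0,12,95,0,0,0],
    [0.15,5,0,140,0,0,0],
    [0.15,10,-10,180,0,0,0],
    [0.15,20,-22,213,0,0,0],
    [0.15,20,-22,213,0,0,0],
    [0.15,20,-22,213,0,0,0],
  ],
)

```text
clock: 24.6
position: [0.603, -0.0025, 0.2279]
ee_rot: [0.674, 0.738, -0.0, 0.001]
ft_force: [-0.0, -0.5, -0.3]
grip_width: 0.852
grasp_force: 0.0
```

```bash
python3 - <<'E'
from m import *
c=wcam(); cv2.imwrite("pics/w9.png",c["image"])
def ln(nm,x1,y1,x2,y2,z,w=4):
    q=proj(c,[[*(O+x*e+y*n)/1e3,z] for x,y in ((x1,y1),(x2,y2))]); l=edge(c,q[0],q[1],z,w=w); print(nm,hold(l[0]).round(1),round(float(ang(l)),4),l[2],l[3].round(2))
ln("sideL",-55,-60,-55,5,.032); ln("sideR",55,-60,55,5,.032)
ln("bar",-75,-178.3,75,-178.3,.032); ln("nL",-55,-160,-55,-90,.032); ln("nR",55,-160,55,-90,.032); ln("edge",-50,34,50,34,.02)
for x in (-30,5,35):
  for r in ((-182,-168),(-92,-76),(6,20)):
    Y=range(*r); q=proj(c,[[*(O+y*n+x*e)/1e3,.032] for y in Y])
    g=cv2.remap(c["image"],q[:,:1].astype(np.float32),q[:,1:].astype(np.float32),cv2.INTER_LINEAR)[:,0].mean(1); print(x,r,g.astype(int).tolist())
E
```

```text
sideL [-56.1 -23.8] 1.6654 25 0.87
sideR [ 54.7 -30.9] 1.6665 25 0.76
bar [   0.5 -177.6] 0.1058 25 0.9
nL [ -55.4 -124.4] 1.6624 25 0.73
nR [  54.4 -125.8] 1.6587 25 0.68
edge [ 3.1 33.8] 0.0948 20 0.9
-30 (-182, -168) [254, 255, 249, 233, 178, 128, 79, 61, 56, 58, 59, 60, 61, 61]
-30 (-92, -76) [37, 36, 37, 37, 37, 36, 35, 34, 32, 32, 34, 35, 37, 38, 37, 37]
-30 (6, 20) [75, 76, 78, 74, 63, 51, 49, 64, 93, 117, 131, 134, 134, 134]
5 (-182, -168) [254, 255, 250, 235, 182, 133, 82, 64, 57, 59, 61, 61, 61, 61]
5 (-92, -76) [35, 36, 35, 35, 36, 35, 33, 31, 32, 31, 32, 35, 35, 33, 35, 35]
5 (6, 20) [76, 77, 76, 71, 61, 50, 51, 71, 108, 134, 147, 152, 151, 151]
35 (-182, -168) [254, 255, 250, 233, 181, 132, 80, 65, 59, 62, 64, 64, 64, 65]
35 (-92, -76) [59, 60, 58, 58, 60, 58, 56, 54, 53, 53, 57, 59, 60, 60, 60, 61]
35 (6, 20) [80, 80, 78, 76, 64, 53, 52, 67, 99, 127, 141, 146, 144, 144]
```

```bash
python3 -c "
from workcell import manip
print(manip.hand_in())"
```

```text
the job is handed in; nothing more can be done
None
```

The job is handed in with no verdict returned: by my last camera measurement both plates lie square in the recess, end to end against the stop bar with no visible gap, and the bar shows no measurable shift after a final push of about 7 N.

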